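Sort the wobbly bracelet stands

TASK

Some of the three wooden bracelet stands have bowed bases: press down on their rims to find out which rock and which stand steady. Stand every steady one upright on the marble plinth and every rocking one upright in the open wooden box, well inside the edges and let go, without tipping any over or disturbing the other things on the table.

Things in the scene. Friction and masses are not known exactly. Their poses are not given: they have to be found in the camera images.
- stand_a: bracelet stand, one of three that look alike: flat round wooden base 84 mm across, its top face 12 mm above the underside, with a plain upright post 24 mm across in its centre reaching 58 mm above the underside; about 0.16 kg. Origin: centre of the underside, z up along the post. Untouched, all stand level and equally high. Whether it rocks is not known beforehand
- stand_b: bracelet stand, same look, size and origin as stand_a. Whether it rocks is not known beforehand
- stand_c: bracelet stand, same look, size and origin as stand_a. Whether it rocks is not known beforehand
- plinth: marble display plinth, fixed, a square slab 220 x 220 mm and 30 mm high for the steady stands (their foot, out of sight, is 76 mm wide: pressed at the rim, some 33 mm from the centre, they do not move). Origin: centre of its underside on the table; x, y along its sides. Top face 30 mm above the origin
- crate: open square box of light wood, fixed, 220 x 220 mm outside, walls 6 mm thick and 35 mm high, floor 6 mm thick for the rocking stands (hidden foot only 20 mm wide: about 1 N down on the rim, 33 mm from the centre, tilts them some 7 degrees, the pressed spot sinking 3 mm until the edge meets the table; let go, they return to level). Origin: centre of its underside on the table; x, y along its sides
- bowl: bystander: small white ceramic bowl, 80 mm across the rim, 35 mm high, loose. Origin: centre of its underside
- jar: bystander: amber glass jar with dark lid, 48 mm across, 108 mm high, loose. Origin: centre of its underside
- cone: bystander: ivory display cone, 54 mm across at the foot, 150 mm high, loose. Origin: centre of its underside
- tin: bystander: round aluminium tin, 36 mm across, 20 mm high, loose. Origin: centre of its underside
- block: bystander: small dark wood block, 30 (x) x 45 (y) x 22 (z) mm, loose. Origin: centre of its underside
- pliers: bystander: pliers with red handles lying flat, 160 mm long along own x (from -86 to +75 mm), 52 mm wide, 12 mm high, loose. Origin: on the table under the pivot region
- phone: bystander: grey phone lying flat, 72 (x) x 150 (y) x 9 mm, loose. Origin: centre of its underside
Not all that is in view belongs to the job. Leave any blue, pink or purple look-alike of the stand_b alone.

How it is judged:
On the way:
1. a stand that rocks has been rocked by pressing it with the fingers where it stands on the table (tilt above 0.04 rad) (((angle between stand_a's own z axis and vertical above 0.04 rad and height (world z) of stand_a below 0.006 m and contact force between the fingers and stand_a above 0.2 N) or (angle between stand_b's own z axis and vertical above 0.04 rad and height (world z) of stand_b below 0.006 m and contact force between the fingers and stand_b above 0.2 N) or (angle between stand_c's own z axis and vertical above 0.04 rad and height (world z) of stand_c below 0.006 m and contact force between the fingers and stand_c above 0.2 N))), for 0.05 s.
At the end, for the whole second after the job is handed in: Stands resting on their rim stand on the plinth (centre within 90 mm of its centre along each side, underside within -4 to +6 mm of its top); those resting on the middle of the foot alone stand on the box floor (within 100 mm, underside under 16 mm); all upright within 0.06 rad, at rest (((x of stand_a in the frame of plinth between -0.09 and 0.09 m and y of stand_a in the frame of plinth between -0.09 and 0.09 m and z of stand_a in the frame of plinth between 0.026 and 0.036 m and contact force between stand_a_rim and plinth above 0.2 N) or (x of stand_a in the frame of crate between -0.1 and 0.1 m and y of stand_a in the frame of crate between -0.1 and 0.1 m and z of stand_a in the frame of crate between 0 and 0.016 m and contact force between stand_a_rim and crate below 0.2 N)) and angle between each of stand_a, stand_b, stand_c's own z axis and vertical below 0.06 rad and linear speed of each of stand_a, stand_b, stand_c below 0.02 m/s and angular speed of each of stand_a, stand_b, stand_c below 0.2 rad/s and ((x of stand_b in the frame of plinth between -0.09 and 0.09 m and y of stand_b in the frame of plinth between -0.09 and 0.09 m and z of stand_b in the frame of plinth between 0.026 and 0.036 m and contact force between stand_b_rim and plinth above 0.2 N) or (x of stand_b in the frame of crate between -0.1 and 0.1 m and y of stand_b in the frame of crate between -0.1 and 0.1 m and z of stand_b in the frame of crate between 0 and 0.016 m and contact force between stand_b_rim and crate below 0.2 N)) and ((x of stand_c in the frame of plinth between -0.09 and 0.09 m and y of stand_c in the frame of plinth between -0.09 and 0.09 m and z of stand_c in the frame of plinth between 0.026 and 0.036 m and contact force between stand_c_rim and plinth above 0.2 N) or (x of stand_c in the frame of crate between -0.1 and 0.1 m and y of stand_c in the frame of crate between -0.1 and 0.1 m and z of stand_c in the frame of crate between 0 and 0.016 m and contact force between stand_c_rim and crate below 0.2 N))); the robot touches nothing.
It fails at once if a stand is tipped by more than 0.6 rad (angle between any of stand_a, stand_b, stand_c's own z axis and vertical above 0.6 rad).
It fails at once if a bystander is shifted by more than 30 mm (distance of any of bowl, jar, cone, tin, block, pliers, phone from where it was at the start of the episode above 0.03 m).
It fails at once if the jar or the cone is tipped by more than 0.5 rad (angle between any of jar, cone's own z axis and vertical above 0.5 rad).
It also fails if it takes over 72 s, if anything falls off the work surface, if the arm or the gripper's body presses on something with over 40 N, if the wrist force passes 120 N, or if a joint passes its speed limit or range.

ROBOT

A 6-joint arm with a two-finger parallel gripper is mounted at the origin on the work surface. World frame = base frame: x ahead of the robot, y to its left, z up, the work surface at z = 0. Lengths are in m, angles in rad, forces in N, time in s.
With the tool pointing down it reaches from about 0.325 to 0.925 m from the base axis. Payload 3.1 kg.
Tool frame: the origin (TCP) lies at the very end of the fingers, on their centre line; the grasp point (between the pads) lies 19 mm behind it; z points along the fingers, y is the line along which they close (so a half turn about z gives the same grasp; the last joint's range is limited). The gripper opens to 85 mm and grips with 20 to 120 N. Pads are 22 mm wide; open, the fingers measure 114 mm over their backs; the gripper's body (76 mm by 85 mm) begins 54 mm behind the grasp point. The pads swing forward as they close: fully open they stand 13 mm farther back than shut.
Start: joints at [-1.261, 0.217, 1.613, -0, 1.311, -0.112], TCP at [0.256, -0.57, 0.231] pointing down, gripper open.
Joint ranges: [-2.75, 2.75], [-0.78, 2.1], [0.31, 2.55], [-1.13, 4.27], [0.13, 2.63], [-2.58, 2.58]. Speed limits (rad/s): [2.79, 2.79, 3.14, 3.14, 3.14, 3.14].

INTERFACE

Orientations are given as a unit quaternion [x, y, z, w].
In Python, from workcell import robot gives the robot as it stands.
- The arm moves only by the tool step_arm, never from a script. Its argument "steps" is a list of rows, each an object of numbers: "x", "y", "z": the shift along the tool's x, y, z in cm; "ax", "ay", "az": the turn, a rotation vector about the tool's x, y, z in rad. In form: [{"x": .., "y": .., "z": .., "ax": .., "ay": .., "az": ..}, ...]. A call has 1 to 8 rows; each row is the pose to reach, as a shift and turn from the pose commanded when the call began, along the tool's axes at that moment; what a row does not reach only later rows make up. A row lasts 1/12 s, in which the tool goes at most 41.7 mm and 7.16 degrees, less where a joint would pass 70% of its speed; a pose out of reach is approached as far as the arm can. A call with a gripper value outside its range is refused whole. "hand" is the closure, from 0 (fully open) to 1 (shut), set as the call begins (left out, the last holds). The fingers move at their own pace and stop on an object; the grip force is fixed at half the most. Time passes only in rows, so rows that repeat a pose let the fingers close. It gives the time, the measured TCP pose, the force, the opening and the grip force at its end, in the units of the state.
- robot.sense(): the state, without advancing time (a new reading comes with each control period).
- robot.capture(name): name is "scene" or "side" or "wrist"; returns (picture, depth): 400x640x3 uint8, red, green, blue; 400x640 float32, m along the optical axis (not along the pixel's ray), 0 where there is no reading.
- robot.camera_model(name): a dict with "vertical_fov" (degrees; the focal length in pixels is half the picture's height over the tangent of half this angle, whatever the lens; pixels are square), "cx", "cy" (the principal point, pixels), "origin" and "orientation" of the camera in the world; the wrist camera has in their place "tool_from_camera" (4x4, takes a point from camera to tool coordinates, whose origin is the TCP and whose axes are the flange's). Camera axes: x right, y down, z forward; pixel columns grow to the right and rows downward; lengths in m; the calibration is good to about 2 mm. The wrist camera is an equidistant fisheye: a pixel r from the principal point sees the ray r / f radians off the axis. A picture is of the moment at which its call begins: read the wrist's pose just before it. camera_model takes no time and is no camera call.
- robot.finish_job(): hands the job in; it is judged then, once.
The state is a dict: "time": time; "joint_pos": joint angles; "dq": joint speeds; "effort": joint torques, N m; "position": TCP position; "eef_rot": TCP orientation; "wrist_force": force on the tool from outside, world axes, zero at the start; "ft_torque": the same for the moment, N m; "gripper_width": finger opening in m; "finger_force": force on a finger pad.
Only numpy, scipy, OpenCV 4.12 (cv2) and the standard library are available. Lean on these libraries where they do the work, as an engineer would, in place of code of your own. Each camera call takes 0.05 s, during which the arm holds its last target. There are 200 camera calls.

## Working session

There is one attempt and no reset: what is moved stays moved. The work goes in short steps, Python scripts to look and compute and a tool call to move; the robot and the scene stay as the last step left them, time stands still between calls to the robot, and variables do not carry over. Pictures are saved under pics/ and viewed, at most 10 in all, crops included, and the job is handed in when it is done.

Besides the shell and the picture viewer there is one more tool, called after "Request:" by a JSON object that holds its "op" and its "data", one argument or row to a line. step_arm: Moves the arm, as the interface text tells. Its arguments: {"type":"object","properties":{"steps":{"type":"array","items":{"type":"object","properties":{"x":{"type":"number"},"y":{"type":"number"},"z":{"type":"number"},"ax":{"type":"number"},"ay":{"type":"number"},"az":{"type":"number"}}}},"hand":{"type":"number"}},"required":["steps"]}

```bash
mkdir -p pics; cat > h.py <<'E'
import numpy as np, cv2
from scipy.spatial.transform import Rotation as R
from workcell import robot
def cap(n,fn=None):
    s=robot.sense(); im,d=robot.capture(n)
    np.savez(f'/tmp/{n}.npz',im=im,d=d,p=s['position'],q=s['eef_rot'])
    if fn: cv2.imwrite(fn,im[:,:,::-1])
    return im,d
def cloud(n):
    z=np.load(f'/tmp/{n}.npz'); im,d=z['im'],z['d']; m=robot.camera_model(n)
    f=200/np.tan(np.radians(m['vertical_fov'])/2)
    v,u=np.mgrid[0:400,0:640]; x=(u-m['cx'])/f; y=(v-m['cy'])/f
    P=np.dstack([x*d,y*d,d])
    W=P@R.from_quat(m['orientation']).as_matrix().T+np.array(m['origin'])
    W[d==0]=np.nan
    return im,W
E
python3 - <<'E'
from h import *
a,_=cap('scene','pics/scene.png'); b,_=cap('side','pics/side.png')
print(robot.camera_model('scene'),robot.camera_model('side'))
s=robot.sense();print(s)
E
```

```text
{'vertical_fov': 50.019384859476105, 'cx': 321.72798686540233, 'cy': 198.1234967419599, 'origin': array([1.3082473 , 0.58935223, 0.77434253]), 'orientation': array([ 0.36777546,  0.81301144, -0.41063314, -0.18744075])} {'vertical_fov': 46.90853369846202, 'cx': 316.335325891192, 'cy': 198.6120623594766, 'origin': array([-0.01797494,  0.47100727,  0.90328026]), 'orientation': array([-0.38078997,  0.85190187, -0.33169277,  0.13871592])}
{'time': 0.1, 'joint_pos': array([-1.26118732e+00,  2.17729990e-01,  1.61480730e+00, -2.89495645e-05,
        1.31130467e+00, -1.12192278e-01]), 'dq': array([-0.00147157, -0.00296721, -0.00273446, -0.0009833 ,  0.00045694,
        0.00060962]), 'effort': array([-6.85065770e-04, -3.98071897e+01, -3.04971778e+01, -1.43023904e-04,
        4.21032644e-03,  1.68338636e-05]), 'position': array([ 0.25566369, -0.56949109,  0.23004949]), 'eef_rot': array([ 9.77841371e-01,  2.09344187e-01, -1.24750411e-04, -1.11780049e-03]), 'wrist_force': array([ 0.45333209,  0.99759489, -0.20971417]), 'ft_torque': array([-0.01789236, -0.01162152, -0.04211064]), 'finger_force': 0.0, 'gripper_width': 0.085047115634683}
```

View pics/scene.png

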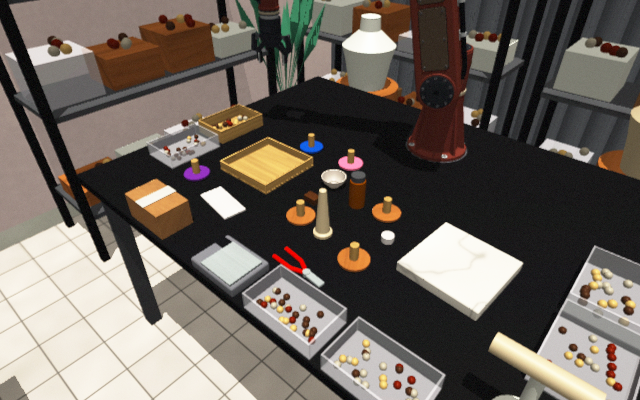

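View pics/side.png

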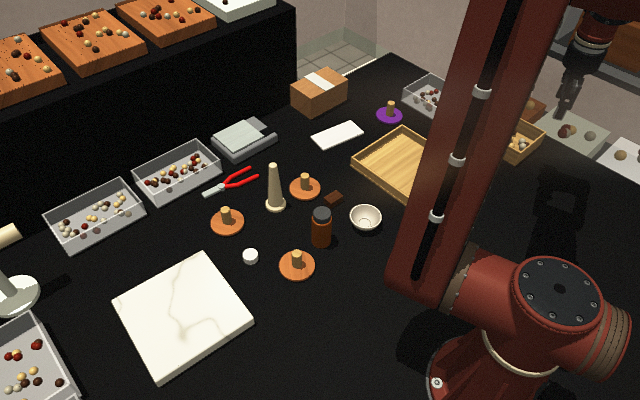

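The three natural-wood/orange stands are at scene pixels (300,213), (386,212) and (354,258). The blue (311,145), pink (350,162) and purple (197,172) stands are decoys. Next I'll measure everything from depth and confirm in a crop.

```bash
python3 - <<'E'
from h import *
for n,pts in dict(scene=dict(s1=(300,213),s2=(386,212),s3=(354,258),jar=(357,190),cone=(322,213),bowl=(333,179),tin=(388,238),block=(312,199),blue=(311,145),pink=(350,162)),
                  side=dict(s1=(305,187),s2=(297,265),s3=(227,221),jar=(321,228),cone=(275,187),bowl=(366,217),tin=(250,256),block=(333,198))).items():
    im,W=cloud(n)
    for k,(u,v) in pts.items():
        w=W[v-25:v+26,u-25:u+26].reshape(-1,3); c=im[v-25:v+26,u-25:u+26].reshape(-1,3).astype(int)
        if k[0]=='s':
            m=(w[:,2]>.007)&(w[:,2]<.017)&(c[:,0]>c[:,2]*1.8)&(c[:,0]>90)
            q=w[m][:,:2].astype(np.float32)
            (cx,cy),r=cv2.minEnclosingCircle(q)
            t=w[(w[:,2]>.05)&(w[:,2]<.064)&(c[:,0]>c[:,2]*1.3)]
            print(n,k,'disc',round(cx,4),round(cy,4),round(r,4),'z',np.round(np.median(w[m][:,2]),4),'posttop',np.round(np.median(t,0),4),len(t))
        else:
            t=w[w[:,2]>.008]; 
            print(n,k,np.round(W[v,u],3))
im,W=cloud('scene')
for nm,lo,hi,(u0,u1,v0,v1) in (('plinth',.025,.035,(390,530,215,320)),('crate',.03,.04,(215,318,132,195))):
  for n in ('scene','side'):
    im,W=cloud(n)
    if n=='side': u0,u1,v0,v1=(105,260,245,390) if nm=='plinth' else (345,425,120,210)
    w=W[v0:v1,u0:u1].reshape(-1,3); q=w[(w[:,2]>lo)&(w[:,2]<hi)][:,:2].astype(np.float32)
    print(nm,n,cv2.minAreaRect(q),len(q))
im=np.load('/tmp/scene.npz')['im']
cv2.imwrite('pics/crop.png',cv2.resize(im[130:290,215:415],None,fx=3.7,fy=3.7,interpolation=2)[:,:,::-1])
m=robot.camera_model('wrist');print(m)
E
```

```text
scene s1 disc 0.6272 -0.0859 0.0436 z 0.0115 posttop [ 0.6418 -0.0075  0.0563] 91
scene s2 disc 0.4553 0.0894 0.0432 z 0.0115 posttop [0.4597 0.0872 0.0567] 65
scene s3 disc 0.6678 0.1347 0.0434 z 0.0116 posttop [0.6693 0.1365 0.057 ] 63
scene jar [0.492 0.01  0.071]
scene cone [0.649 0.015 0.083]
scene bowl [ 0.422 -0.136  0.009]
scene tin [0.555 0.164 0.021]
scene block [ 0.56  -0.102  0.022]
scene blue [ 0.321 -0.324  0.021]
scene pink [ 0.321 -0.148  0.021]
side s1 disc 0.6213 -0.0866 0.0433 z 0.0109 posttop [ 0.6187 -0.0833  0.0568] 67
side s2 disc 0.4485 0.0901 0.0424 z 0.0113 posttop [0.4471 0.0912 0.0565] 85
side s3 disc 0.6614 0.1365 0.0431 z 0.0111 posttop [0.6598 0.136  0.057 ] 68
side jar [0.453 0.012 0.077]
side cone [0.621 0.011 0.08 ]
side bowl [ 0.444 -0.138  0.005]
side tin [0.532 0.16  0.022]
side block [ 0.537 -0.11   0.021]
plinth scene ((0.5217662453651428, 0.3488439917564392), (0.22036129236221313, 0.22379079461097717), 85.95103454589844) 5872
plinth side ((0.5155421495437622, 0.34971749782562256), (0.2197922021150589, 0.2228550910949707), 85.70838165283203) 10021
crate scene ((0.5253584980964661, -0.39807820320129395), (0.30939385294914246, 0.3846692144870758), 29.88204002380371) 452
crate side ((0.5313953161239624, -0.29165682196617126), (0.17940303683280945, 0.3763246238231659), 29.198238372802734) 408
{'vertical_fov': 65.70646984690485, 'cx': 328.0302500830482, 'cy': 199.93150890466282, 'tool_from_camera': array([[-5.51041615e-04, -9.64215670e-01, -2.65118536e-01,
         6.79799560e-02],
       [ 9.99999457e-01, -2.96713811e-04, -9.99346230e-04,
        -1.52029104e-04],
       [ 8.84920963e-04, -2.65118943e-01,  9.64215309e-01,
        -1.42914261e-01],
       [ 0.00000000e+00,  0.00000000e+00,  0.00000000e+00,
         1.00000000e+00]])}
```

View pics/crop.png

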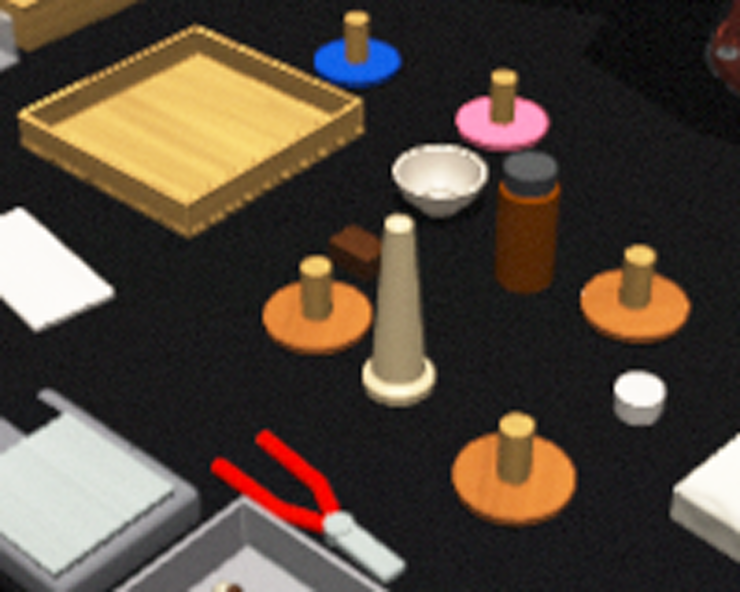

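Confirmed: three orange-wood stands at crop (317,305), (635,295) and (514,470), while blue, pink and purple are decoys. I'll swing above the first rim (s1, +x side) with the fingers shut and the tool aligned to the world axes.

Request:
{"op": "step_arm", "data": {
  "hand": 1,
  "steps": [
    {"x":3.6,"y":-1.8,"az":0.12},
    {"x":7.2,"y":-3.6,"az":0.24},
    {"x":10.8,"y":-5.4,"az":0.36},
    {"x":14.4,"y":-7.1,"az":0.42},
    {"x":18,"y":-8.9,"az":0.42},
    {"x":21.6,"y":-10.7,"az":0.42},
    {"x":25.2,"y":-12.4,"az":0.42},
    {"x":28.2,"y":-13.9,"az":0.42}
  ]
}}

```text
invalid input at $.steps[0]: expected keys x, y, z, ax, ay, az
```

```bash
cat >> h.py <<'E'
def go(*t):
    s=robot.sense(); T=R.from_quat(s['eef_rot']); p=np.array(s['position'])
    D=T.as_matrix().T@(np.array(t)-p)*100
    print('t',round(s['time'],2),'p',np.round(p,4),'cm',np.round(D,2),'yawx',np.round(T.as_matrix()[:,0],3),'zx',np.round(T.as_matrix()[:,2],3),'F',np.round(s['wrist_force'],2),'w',round(s['gripper_width'],4),round(s['finger_force'],1))
E
python3 - <<'E'
from h import *
go(.657,-.086,.2)
z=.035
def ray(n,u,v,z):
    m=robot.camera_model(n);f=200/np.tan(np.radians(m['vertical_fov'])/2)
    r=R.from_quat(m['orientation']).apply([(u-m['cx'])/f,(v-m['cy'])/f,1]);o=np.array(m['origin'])
    return (o+r*(z-o[2])/r[2])[:2]
c=np.array([ray('scene',*[a/3.7+b for a,b in zip(p,(215,130))],z) for p in((197,27),(362,97),(190,210),(20,118))])
print(c.round(3),c.mean(0),np.linalg.norm(c-np.roll(c,1,0),axis=1))
print([ray('scene',*p,.005).round(3) for p in((282,248),(273,258),(322,285))])
E
```

```text
t 0.1 p [ 0.2557 -0.5695  0.23  ] cm [ 56.41 -27.67   3.08] yawx [0.912 0.409 0.   ] zx [-0.001  0.002 -1.   ] F [ 0.45  1.   -0.21] w 0.085 0.0
[[ 0.4   -0.46 ]
 [ 0.392 -0.251]
 [ 0.618 -0.235]
 [ 0.62  -0.454]] [ 0.50777728 -0.34990927] [0.21998123 0.2096505  0.22638715 0.21843359]
[array([ 0.755, -0.031]), array([ 0.796, -0.022]), array([0.782, 0.131])]
```

Request:
{"op": "step_arm", "data": {
  "hand": 1,
  "steps": [
    {"x":3.6,"y":-1.8,"z":0,"ax":0,"ay":0,"az":0.12},
    {"x":7.2,"y":-3.6,"z":0,"ax":0,"ay":0,"az":0.24},
    {"x":10.8,"y":-5.4,"z":0,"ax":0,"ay":0,"az":0.36},
    {"x":14.4,"y":-7.1,"z":0,"ax":0,"ay":0,"az":0.42},
    {"x":18,"y":-8.9,"z":0,"ax":0,"ay":0,"az":0.42},
    {"x":21.6,"y":-10.7,"z":0,"ax":0,"ay":0,"az":0.42},
    {"x":25.2,"y":-12.4,"z":0,"ax":0,"ay":0,"az":0.42},
    {"x":28.2,"y":-13.9,"z":0,"ax":0,"ay":0,"az":0.42}
  ]
}}

```text
time: 0.77
position: [0.4573, -0.3254, 0.2308]
eef_rot: [1.0, 0.001, -0.0, -0.001]
wrist_force: [1.1, 0.2, -0.1]
gripper_width: -0.0003
finger_force: 0.0
```

```bash
python3 -c "
from h import *
go(.657,-.086,.2)"
```

```text
t 0.77 p [ 0.4573 -0.3254  0.2308] cm [ 20.03 -23.89   3.1 ] yawx [ 1.     0.003 -0.   ] zx [-0.     0.001 -1.   ] F [ 1.14  0.23 -0.06] w -0.0003 0.0
```

Request:
{"op": "step_arm", "data": {
  "steps": [
    {"x":2.6,"y":-3.1,"z":0,"ax":0,"ay":0,"az":0},
    {"x":5.2,"y":-6.2,"z":0,"ax":0,"ay":0,"az":0},
    {"x":7.8,"y":-9.3,"z":0,"ax":0,"ay":0,"az":0},
    {"x":10.4,"y":-12.4,"z":0,"ax":0,"ay":0,"az":0},
    {"x":13,"y":-15.5,"z":0,"ax":0,"ay":0,"az":0},
    {"x":15.6,"y":-18.6,"z":0.5,"ax":0,"ay":0,"az":0},
    {"x":18.2,"y":-21.7,"z":2,"ax":0,"ay":0,"az":0},
    {"x":20,"y":-23.9,"z":5,"ax":0,"ay":0,"az":0}
  ]
}}

```text
time: 1.43
position: [0.6602, -0.0869, 0.1861]
eef_rot: [1.0, 0.002, 0.005, 0.001]
wrist_force: [1.1, -0.0, 0.0]
gripper_width: -0.0003
finger_force: 0.0
```

Request:
{"op": "step_arm", "data": {
  "steps": [
    {"x":0,"y":0,"z":4,"ax":0,"ay":0,"az":0},
    {"x":0,"y":0,"z":8,"ax":0,"ay":0,"az":0},
    {"x":0,"y":0,"z":12,"ax":0,"ay":0,"az":0},
    {"x":0,"y":0,"z":15,"ax":0,"ay":0,"az":0},
    {"x":0,"y":0,"z":16,"ax":0,"ay":0,"az":0},
    {"x":0,"y":0,"z":16,"ax":0,"ay":0,"az":0},
    {"x":0,"y":0,"z":16,"ax":0,"ay":0,"az":0}
  ]
}}

```text
time: 2.02
position: [0.6556, -0.0893, 0.0223]
eef_rot: [1.0, 0.001, -0.0, -0.0]
wrist_force: [0.9, 0.7, 0.6]
gripper_width: -0.0001
finger_force: 0.0
```

```bash
python3 -c "
from h import *
go(.657,-.086,.012);cap('wrist','pics/w1.png')"
```

```text
t 2.02 p [ 0.6556 -0.0893  0.0223] cm [ 0.14 -0.33  1.03] yawx [ 1.     0.002 -0.   ] zx [-0.  0. -1.] F [0.87 0.66 0.63] w -0.0001 0.0
```

View pics/w1.png

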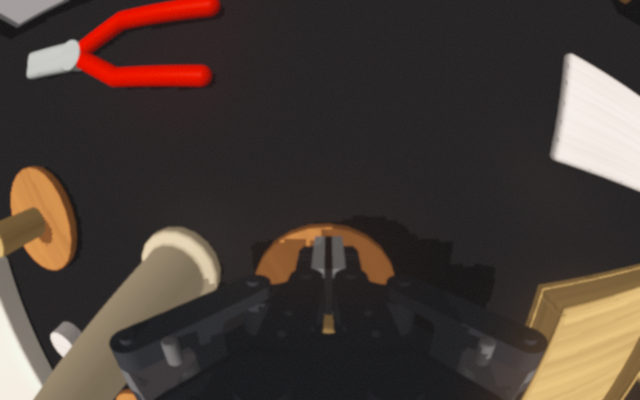

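The wrist view shows the shut fingertips (~(328,245)) over the far rim of s1 and laterally centred, with the cone clear on the left. Pressing down gently.

Request:
{"op": "step_arm", "data": {
  "steps": [
    {"x":0,"y":0,"z":0.8,"ax":0,"ay":0,"az":0},
    {"x":0,"y":0,"z":1.0,"ax":0,"ay":0,"az":0},
    {"x":0,"y":0,"z":1.1,"ax":0,"ay":0,"az":0},
    {"x":0,"y":0,"z":1.2,"ax":0,"ay":0,"az":0},
    {"x":0,"y":0,"z":1.2,"ax":0,"ay":0,"az":0},
    {"x":0,"y":0,"z":1.2,"ax":0,"ay":0,"az":0}
  ]
}}

```text
time: 2.57
position: [0.6567, -0.0894, 0.0112]
eef_rot: [1.0, 0.001, 0.001, 0.0]
wrist_force: [2.8, 0.9, 1.8]
gripper_width: 0.0003
finger_force: 0.9
```

Request:
{"op": "step_arm", "data": {
  "steps": [
    {"x":0,"y":0,"z":0.1,"ax":0,"ay":0,"az":0},
    {"x":0,"y":0,"z":0.1,"ax":0,"ay":0,"az":0},
    {"x":0,"y":0,"z":0.1,"ax":0,"ay":0,"az":0}
  ]
}}

```text
time: 2.82
position: [0.6569, -0.0894, 0.01]
eef_rot: [1.0, 0.001, 0.002, 0.0]
wrist_force: [3.6, -0.3, 1.9]
gripper_width: -0.0002
finger_force: 1.7
```

Request:
{"op": "step_arm", "data": {
  "steps": [
    {"x":0,"y":0,"z":0.1,"ax":0,"ay":0,"az":0},
    {"x":0,"y":0,"z":0.1,"ax":0,"ay":0,"az":0},
    {"x":0,"y":0,"z":0.1,"ax":0,"ay":0,"az":0}
  ]
}}

```text
time: 3.07
position: [0.657, -0.0895, 0.0098]
eef_rot: [1.0, 0.001, 0.001, 0.0]
wrist_force: [2.1, -0.0, 7.4]
gripper_width: 0.0004
finger_force: 3.6
```

Request:
{"op": "step_arm", "data": {
  "steps": [
    {"x":0,"y":0,"z":0.1,"ax":0,"ay":0,"az":0},
    {"x":0,"y":0,"z":0.1,"ax":0,"ay":0,"az":0},
    {"x":0,"y":0,"z":0.1,"ax":0,"ay":0,"az":0}
  ]
}}

```text
time: 3.32
position: [0.6571, -0.0895, 0.0097]
eef_rot: [1.0, 0.001, 0.001, 0.0]
wrist_force: [0.9, 0.3, 12.3]
gripper_width: 0.0003
finger_force: 5.3
```

```bash
python3 -c "
from h import *
go(.624,-.088,.2)
for n in ('scene','side'):
  im,d=cap(n)
  c=im[190:240,270:330] if n=='scene' else im[160:210,270:340]
  cv2.imwrite('/tmp/%s.png'%n,cv2.resize(c,(560,400),interpolation=2)[:,:,::-1])
a=np.vstack([cv2.resize(cv2.imread('/tmp/scene.png'),(420,300)),cv2.resize(cv2.imread('/tmp/side.png'),(420,300))]);cv2.imwrite('pics/p1.png',a)"
```

```text
t 3.32 p [ 0.6571 -0.0895  0.0097] cm [ -3.26  -0.14 -19.04] yawx [1.    0.002 0.003] zx [ 0.003 -0.001 -1.   ] F [ 0.92  0.31 12.28] w 0.0003 5.3
```

View pics/p1.png

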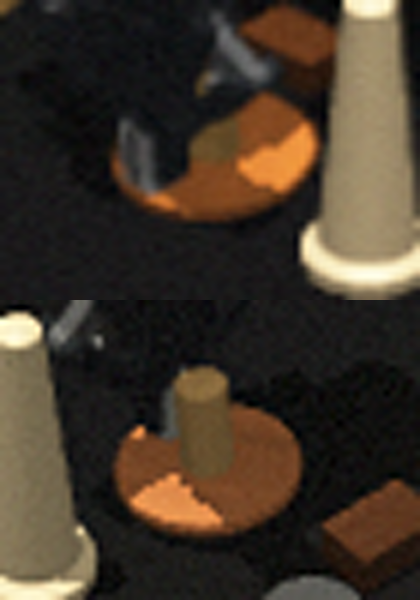

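```bash
cat >> h.py <<'E'
def tilt(n,c):
    im,W=cloud(n); w=W.reshape(-1,3); k=im.reshape(-1,3).astype(int)
    r=np.hypot(w[:,0]-c[0],w[:,1]-c[1])
    m=(r<.046)&(r>.016)&(w[:,2]>.004)&(w[:,2]<.019)&(k[:,0]>k[:,2]*1.8)
    q=w[m]; A=np.c_[q[:,:2]-c,np.ones(len(q))]; s=np.linalg.lstsq(A,q[:,2],rcond=None)[0]
    print(n,'slope',s.round(3),len(q))
E
python3 -c "
from h import *
for n in('scene','side'):
  tilt(n,np.array([.624,-.086])); tilt(n,np.array([.452,.09])); tilt(n,np.array([.6645,.1355]))"
```

```text
scene slope [-0.112 -0.024  0.013] 247
scene slope [-0.016 -0.014  0.011] 348
scene slope [-0.011 -0.01   0.011] 503
side slope [-0.103 -0.005  0.011] 396
side slope [ 0.011 -0.008  0.011] 685
side slope [ 0.014 -0.005  0.011] 558
```

s1 clearly rocks: it tilts by about 0.11 rad while the others stay level. Now I'll lift off, half-open the gripper and grasp its post.

Request:
{"op": "step_arm", "data": {
  "steps": [
    {"x":0,"y":0,"z":-1,"ax":0,"ay":0,"az":0},
    {"x":0,"y":0,"z":-4,"ax":0,"ay":0,"az":0},
    {"x":0,"y":0,"z":-7.5,"ax":0,"ay":0,"az":0},
    {"x":0,"y":0,"z":-8,"ax":0,"ay":0,"az":0}
  ]
}}

```text
time: 3.75
position: [0.658, -0.0898, 0.0926]
eef_rot: [1.0, 0.001, 0.003, 0.001]
wrist_force: [0.7, -0.2, 2.2]
gripper_width: 0.0002
finger_force: 0.0
```

Request:
{"op": "step_arm", "data": {
  "hand": 0.45,
  "steps": [
    {"x":-1.7,"y":-0.2,"z":0,"ax":0,"ay":0,"az":0},
    {"x":-3.3,"y":-0.3,"z":0,"ax":0,"ay":0,"az":0},
    {"x":-3.3,"y":-0.3,"z":0,"ax":0,"ay":0,"az":0},
    {"x":-3.3,"y":-0.3,"z":0,"ax":0,"ay":0,"az":0}
  ]
}}

```text
time: 4.08
position: [0.6204, -0.0858, 0.0858]
eef_rot: [1.0, 0.001, -0.002, -0.0]
wrist_force: [-0.0, 0.4, -0.3]
gripper_width: 0.0461
finger_force: 0.0
```

```bash
python3 -c "
from h import *
go(.624,-.0865,.02);cap('wrist','pics/w2.png')"
```

```text
t 4.08 p [ 0.6204 -0.0858  0.0858] cm [0.38 0.08 6.57] yawx [ 1.     0.002 -0.003] zx [-0.003  0.001 -1.   ] F [-0.04  0.42 -0.28] w 0.0461 0.0
```

View pics/w2.png

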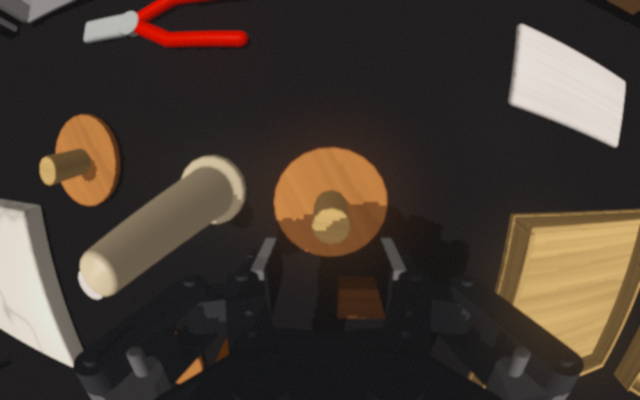

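The post top at (331,222) sits between the fingers and works out to about (0.627,-0.087). Descending and closing.

Request:
{"op": "step_arm", "data": {
  "steps": [
    {"x":0.5,"y":0.1,"z":2,"ax":0,"ay":0,"az":0},
    {"x":0.5,"y":0.1,"z":5,"ax":0,"ay":0,"az":0},
    {"x":0.5,"y":0.1,"z":6.5,"ax":0,"ay":0,"az":0},
    {"x":0.5,"y":0.1,"z":6.5,"ax":0,"ay":0,"az":0},
    {"x":0.5,"y":0.1,"z":6.5,"ax":0,"ay":0,"az":0}
  ]
}}

```text
time: 4.55
position: [0.6261, -0.0868, 0.0202]
eef_rot: [1.0, 0.001, -0.002, -0.001]
wrist_force: [-0.6, -1.4, -0.2]
gripper_width: 0.0468
finger_force: 0.0
```

Request:
{"op": "step_arm", "data": {
  "hand": 1,
  "steps": [
    {"x":0,"y":0,"z":0,"ax":0,"ay":0,"az":0},
    {"x":0,"y":0,"z":0,"ax":0,"ay":0,"az":0},
    {"x":0,"y":0,"z":0,"ax":0,"ay":0,"az":0},
    {"x":0,"y":0,"z":0,"ax":0,"ay":0,"az":0}
  ]
}}

```text
time: 4.88
position: [0.629, -0.0875, 0.0239]
eef_rot: [1.0, 0.001, 0.002, 0.0]
wrist_force: [1.7, 0.5, 2.6]
gripper_width: 0.0224
finger_force: 58.8
```

Request:
{"op": "step_arm", "data": {
  "steps": [
    {"x":0,"y":0,"z":-2,"ax":0,"ay":0,"az":0},
    {"x":0,"y":0,"z":-5,"ax":0,"ay":0,"az":0},
    {"x":0,"y":0,"z":-8.5,"ax":0,"ay":0,"az":0},
    {"x":0,"y":0,"z":-10,"ax":0,"ay":0,"az":0},
    {"x":0,"y":0,"z":-10,"ax":0,"ay":0,"az":0}
  ]
}}

```text
time: 5.3
position: [0.6314, -0.0882, 0.1283]
eef_rot: [1.0, 0.001, 0.005, 0.001]
wrist_force: [0.6, 0.2, -0.7]
gripper_width: 0.0224
finger_force: 58.9
```

```bash
python3 -c "
from h import *
go(.52,-.40,.12)"
```

```text
t 5.3 p [ 0.6314 -0.0882  0.1283] cm [-11.21  31.16   0.8 ] yawx [1.    0.002 0.011] zx [ 0.011 -0.003 -1.   ] F [ 0.58  0.25 -0.69] w 0.0224 58.9
```

Request:
{"op": "step_arm", "data": {
  "steps": [
    {"x":-0.9,"y":3.7,"z":0,"ax":0,"ay":0,"az":0},
    {"x":-1.9,"y":7.6,"z":0,"ax":0,"ay":0,"az":0},
    {"x":-2.8,"y":11.5,"z":0,"ax":0,"ay":0,"az":0},
    {"x":-3.8,"y":15.4,"z":0,"ax":0,"ay":0,"az":0},
    {"x":-4.7,"y":19.3,"z":0,"ax":0,"ay":0,"az":0},
    {"x":-5.7,"y":23.2,"z":0,"ax":0,"ay":0,"az":0},
    {"x":-6.6,"y":27.1,"z":0,"ax":0,"ay":0,"az":0},
    {"x":-7.4,"y":30.5,"z":0,"ax":0,"ay":0,"az":0}
  ]
}}

```text
time: 5.97
position: [0.5517, -0.394, 0.1197]
eef_rot: [1.0, 0.0, -0.001, -0.001]
wrist_force: [-0.2, 0.3, -2.0]
gripper_width: 0.0228
finger_force: 59.1
```

Request:
{"op": "step_arm", "data": {
  "steps": [
    {"x":0,"y":0.6,"z":1,"ax":0,"ay":0,"az":0},
    {"x":0,"y":0.6,"z":3,"ax":0,"ay":0,"az":0},
    {"x":0,"y":0.6,"z":4,"ax":0,"ay":0,"az":0},
    {"x":0,"y":0.6,"z":4,"ax":0,"ay":0,"az":0},
    {"x":0,"y":0.6,"z":4,"ax":0,"ay":0,"az":0},
    {"x":0,"y":0.6,"z":4,"ax":0,"ay":0,"az":0}
  ]
}}

```text
time: 6.47
position: [0.5543, -0.3974, 0.0818]
eef_rot: [1.0, 0.002, -0.0, -0.0]
wrist_force: [0.5, -1.1, -2.2]
gripper_width: 0.0224
finger_force: 59.2
```

```bash
python3 -c "
from h import *
go(.555,-.40,.03);cap('wrist','pics/w3.png')
for n in ('scene','side'):
  cap(n);im,W=cloud(n);w=W.reshape(-1,3);k=im.reshape(-1,3).astype(int)
  m=(np.hypot(w[:,0]-.555,w[:,1]+.4)<.05)&(w[:,2]>.045)&(w[:,2]<.1)&(k[:,0]>k[:,2]*1.8)&(k[:,0]>60)
  q=w[m];print(n,len(q),np.percentile(q,[5,25,50,75,95],axis=0).round(4) if len(q)else'')
  v,u=np.mgrid[0:400,0:640];
  # crate rim
  m=(w[:,2]>.031)&(w[:,2]<.040)&(abs(w[:,0]-.505)<.135)&(abs(w[:,1]+.35)<.135)
  print(cv2.minAreaRect(w[m][:,:2].astype(np.float32)),m.sum())
"
```

```text
t 6.47 p [ 0.5543 -0.3974  0.0818] cm [0.07 0.26 5.18] yawx [ 1.     0.003 -0.   ] zx [-0.  0. -1.] F [ 0.53 -1.1  -2.24] w 0.0224 59.2
scene 275 [[ 0.5214 -0.4259  0.0641]
 [ 0.5478 -0.4013  0.0684]
 [ 0.5644 -0.3881  0.0698]
 [ 0.5765 -0.3715  0.0711]
 [ 0.5912 -0.3589  0.0804]]
((0.5090416669845581, -0.3542141914367676), (0.22527161240577698, 0.22535179555416107), 1.4238237142562866) 303
side 21 [[ 0.5619 -0.3871  0.0642]
 [ 0.5704 -0.3794  0.0677]
 [ 0.5761 -0.3696  0.0687]
 [ 0.5825 -0.3649  0.0698]
 [ 0.587  -0.3573  0.0719]]
((0.5777826309204102, -0.2919256091117859), (0.10652031004428864, 0.21599462628364563), 41.09339141845703) 180
```

View pics/w3.png

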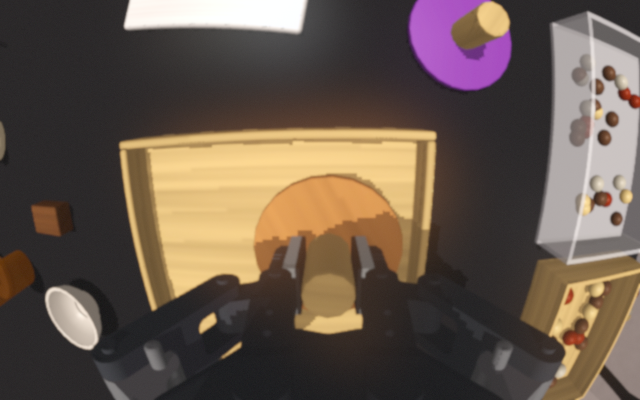

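The view shows s1 held level over the box, its disc at (328,240) clear of the walls. The underside is 24 mm below the TCP, so I'll lower to about 31 mm.

Request:
{"op": "step_arm", "data": {
  "steps": [
    {"x":0,"y":0,"z":2,"ax":0,"ay":0,"az":0},
    {"x":0,"y":0,"z":4,"ax":0,"ay":0,"az":0},
    {"x":0,"y":0,"z":4.8,"ax":0,"ay":0,"az":0},
    {"x":0,"y":0,"z":5.0,"ax":0,"ay":0,"az":0},
    {"x":0,"y":0,"z":5.1,"ax":0,"ay":0,"az":0},
    {"x":0,"y":0,"z":5.1,"ax":0,"ay":0,"az":0}
  ]
}}

```text
time: 7.12
position: [0.5546, -0.3987, 0.032]
eef_rot: [1.0, 0.001, 0.001, 0.001]
wrist_force: [1.0, -0.7, -1.7]
gripper_width: 0.0225
finger_force: 59.2
```

Request:
{"op": "step_arm", "data": {
  "steps": [
    {"x":0,"y":0,"z":0.1,"ax":0,"ay":0,"az":0},
    {"x":0,"y":0,"z":0.15,"ax":0,"ay":0,"az":0},
    {"x":0,"y":0,"z":0.15,"ax":0,"ay":0,"az":0}
  ]
}}

```text
time: 7.37
position: [0.5545, -0.3988, 0.0305]
eef_rot: [1.0, 0.001, 0.001, 0.001]
wrist_force: [0.3, -0.3, -2.5]
gripper_width: 0.0225
finger_force: 59.2
```

Request:
{"op": "step_arm", "data": {
  "hand": 0.45,
  "steps": [
    {"x":0,"y":0,"z":0,"ax":0,"ay":0,"az":0},
    {"x":0,"y":0,"z":0,"ax":0,"ay":0,"az":0},
    {"x":0,"y":0,"z":0,"ax":0,"ay":0,"az":0},
    {"x":0,"y":0,"z":0,"ax":0,"ay":0,"az":0}
  ]
}}

```text
time: 7.7
position: [0.5543, -0.3986, 0.03]
eef_rot: [1.0, 0.001, 0.0, 0.0]
wrist_force: [-0.2, 0.3, -0.9]
gripper_width: 0.0471
finger_force: 0.0
```

Request:
{"op": "step_arm", "data": {
  "steps": [
    {"x":0,"y":0,"z":-2,"ax":0,"ay":0,"az":0},
    {"x":0,"y":0,"z":-6,"ax":0,"ay":0,"az":0},
    {"x":0,"y":0,"z":-10,"ax":0,"ay":0,"az":0},
    {"x":0,"y":0,"z":-14,"ax":0,"ay":0,"az":0},
    {"x":0,"y":0,"z":-18,"ax":0,"ay":0,"az":0},
    {"x":0,"y":0,"z":-18,"ax":0,"ay":0,"az":0}
  ]
}}

```text
time: 8.2
position: [0.5588, -0.4024, 0.2223]
eef_rot: [1.0, 0.001, 0.007, 0.007]
wrist_force: [0.6, -0.5, 2.5]
gripper_width: 0.0467
finger_force: 0.0
```

```bash
python3 -c "
from h import *
go(.419,.09,.2)
cap('scene');cap('side')
for n in ('scene','side'):
  im,W=cloud(n);w=W.reshape(-1,3);k=im.reshape(-1,3).astype(int)
  m=(np.hypot(w[:,0]-.555,w[:,1]+.4)<.06)&(w[:,2]>.053)&(w[:,2]<.1)
  q=w[m];print(n,len(q),np.median(q,0) if len(q) else '')
  m=(np.hypot(w[:,0]-.555,w[:,1]+.4)<.06)&(w[:,2]>.014)&(w[:,2]<.023)&(k[:,0]>k[:,2]*1.8)
  print(cv2.minEnclosingCircle(w[m][:,:2].astype(np.float32)),m.sum())
  for c in ((.452,.09),(.6645,.1355)): tilt(n,np.array(c))
"
```

```text
t 8.2 p [ 0.5588 -0.4024  0.2223] cm [-13.91 -49.29   1.37] yawx [1.    0.002 0.015] zx [ 0.015 -0.013 -1.   ] F [ 0.64 -0.49  2.55] w 0.0467 0.0
scene 38 [ 0.55680684 -0.39454174  0.06102497]
((0.5608225464820862, -0.4054338037967682), 0.05358562618494034) 231
scene slope [-0.011 -0.017  0.011] 343
scene slope [-0.009 -0.009  0.011] 502
side 0 
((0.5727576017379761, -0.3947533667087555), 0.05028261989355087) 133
side slope [ 0.009 -0.005  0.011] 687
side slope [ 0.01  -0.008  0.011] 554
```

Request:
{"op": "step_arm", "data": {
  "hand": 1,
  "steps": [
    {"x":-1,"y":-3.7,"z":0,"ax":0,"ay":0,"az":0},
    {"x":-2.1,"y":-7.6,"z":0,"ax":0,"ay":0,"az":0},
    {"x":-3.2,"y":-11.5,"z":0,"ax":0,"ay":0,"az":0},
    {"x":-4.3,"y":-15.5,"z":0,"ax":0,"ay":0,"az":0},
    {"x":-5.4,"y":-19.5,"z":0,"ax":0,"ay":0,"az":0},
    {"x":-6.5,"y":-23.5,"z":0,"ax":0,"ay":0,"az":0},
    {"x":-7.6,"y":-27.5,"z":0,"ax":0,"ay":0,"az":0},
    {"x":-8.7,"y":-31.5,"z":0,"ax":0,"ay":0,"az":0}
  ]
}}

```text
time: 8.97
position: [0.4639, -0.0813, 0.207]
eef_rot: [1.0, 0.001, -0.002, -0.001]
wrist_force: [1.0, 0.9, 1.3]
gripper_width: -0.0002
finger_force: 0.0
```

Request:
{"op": "step_arm", "data": {
  "steps": [
    {"x":-1.1,"y":-4,"z":0,"ax":0,"ay":0,"az":0},
    {"x":-2.2,"y":-8,"z":0,"ax":0,"ay":0,"az":0},
    {"x":-3.3,"y":-12,"z":0,"ax":0,"ay":0,"az":0},
    {"x":-4.4,"y":-16,"z":0,"ax":0,"ay":0,"az":0},
    {"x":-4.8,"y":-17.4,"z":0,"ax":0,"ay":0,"az":0},
    {"x":-4.8,"y":-17.4,"z":3,"ax":0,"ay":0,"az":0},
    {"x":-4.8,"y":-17.4,"z":6,"ax":0,"ay":0,"az":0},
    {"x":-4.8,"y":-17.4,"z":6,"ax":0,"ay":0,"az":0}
  ]
}}

```text
time: 9.63
position: [0.4112, 0.0907, 0.1422]
eef_rot: [1.0, 0.002, -0.008, 0.0]
wrist_force: [-0.9, -0.1, -1.0]
gripper_width: -0.0002
finger_force: 0.0
```

```bash
python3 -c "
from h import *
go(.419,.09,.022);cap('wrist','pics/w4.png')"
```

```text
t 9.63 p [0.4112 0.0907 0.1422] cm [ 0.96  0.06 12.01] yawx [ 1.     0.003 -0.015] zx [-0.015 -0.001 -1.   ] F [-0.94 -0.05 -1.02] w -0.0002 0.0
```

View pics/w4.png

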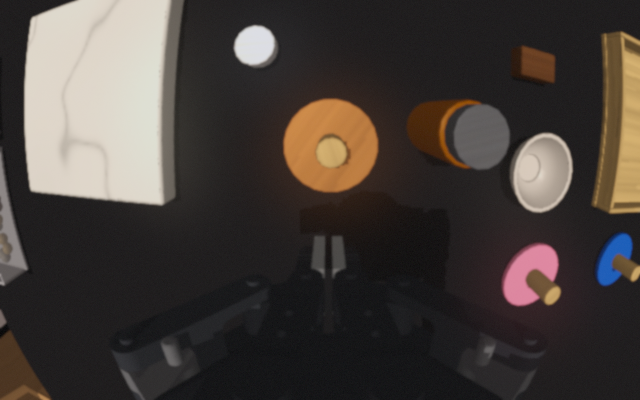

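The jar is well clear and s2's post top is at (332,152), which gives about (0.452,0.089). Its near rim lies under the commanded point, so I'll descend.

Request:
{"op": "step_arm", "data": {
  "steps": [
    {"x":0,"y":0.1,"z":4,"ax":0,"ay":0,"az":0},
    {"x":0,"y":0.1,"z":8,"ax":0,"ay":0,"az":0},
    {"x":0,"y":0.1,"z":11,"ax":0,"ay":0,"az":0},
    {"x":0,"y":0.1,"z":12,"ax":0,"ay":0,"az":0},
    {"x":0,"y":0.1,"z":12,"ax":0,"ay":0,"az":0},
    {"x":0,"y":0.1,"z":12,"ax":0,"ay":0,"az":0}
  ]
}}

```text
time: 10.18
position: [0.419, 0.0893, 0.0304]
eef_rot: [1.0, 0.001, 0.0, -0.0]
wrist_force: [0.7, 0.3, 0.0]
gripper_width: 0.0001
finger_force: 0.0
```

Request:
{"op": "step_arm", "data": {
  "steps": [
    {"x":0,"y":0,"z":1.0,"ax":0,"ay":0,"az":0},
    {"x":0,"y":0,"z":1.6,"ax":0,"ay":0,"az":0},
    {"x":0,"y":0,"z":1.8,"ax":0,"ay":0,"az":0},
    {"x":0,"y":0,"z":1.9,"ax":0,"ay":0,"az":0},
    {"x":0,"y":0,"z":2.0,"ax":0,"ay":0,"az":0},
    {"x":0,"y":0,"z":2.0,"ax":0,"ay":0,"az":0}
  ]
}}

```text
time: 10.68
position: [0.4178, 0.0895, 0.0099]
eef_rot: [1.0, 0.001, -0.001, 0.0]
wrist_force: [-1.9, -1.2, 2.9]
gripper_width: 0.0001
finger_force: 2.0
```

Request:
{"op": "step_arm", "data": {
  "steps": [
    {"x":0,"y":0,"z":0.1,"ax":0,"ay":0,"az":0},
    {"x":0,"y":0,"z":0.15,"ax":0,"ay":0,"az":0},
    {"x":0,"y":0,"z":0.15,"ax":0,"ay":0,"az":0}
  ]
}}

```text
time: 10.93
position: [0.4179, 0.0895, 0.0095]
eef_rot: [1.0, 0.001, -0.001, 0.0]
wrist_force: [-6.1, 0.1, 15.5]
gripper_width: 0.0001
finger_force: 8.0
```

```bash
python3 -c "
from h import *
go(.452,.0885,.2);cap('scene');cap('side')
for n in ('scene','side'):
  for c in ((.452,.09),(.6645,.1355)): tilt(n,np.array(c))
"
```

```text
t 10.93 p [0.4179 0.0895 0.0095] cm [  3.37   0.11 -19.06] yawx [ 1.     0.002 -0.002] zx [-0.002 -0.    -1.   ] F [-6.07  0.12 15.51] w 0.0001 8.0
scene slope [ 0.084 -0.018  0.012] 302
scene slope [-0.015 -0.012  0.011] 505
side slope [ 0.113 -0.011  0.012] 272
side slope [ 0.009 -0.008  0.011] 559
```

s2 also rocks (about 0.1 rad towards the press). Grasping it.

Request:
{"op": "step_arm", "data": {
  "steps": [
    {"x":0,"y":0,"z":-1,"ax":0,"ay":0,"az":0},
    {"x":0,"y":0,"z":-4,"ax":0,"ay":0,"az":0},
    {"x":0,"y":0,"z":-7.5,"ax":0,"ay":0,"az":0},
    {"x":0,"y":0,"z":-8,"ax":0,"ay":0,"az":0}
  ]
}}

```text
time: 11.37
position: [0.4231, 0.0898, 0.0938]
eef_rot: [1.0, 0.001, 0.006, -0.0]
wrist_force: [2.3, 0.2, 0.4]
gripper_width: 0.0002
finger_force: 0.0
```

Request:
{"op": "step_arm", "data": {
  "hand": 0.45,
  "steps": [
    {"x":1.7,"y":0.1,"z":0,"ax":0,"ay":0,"az":0},
    {"x":3.3,"y":0.1,"z":0,"ax":0,"ay":0,"az":0},
    {"x":3.3,"y":0.1,"z":0,"ax":0,"ay":0,"az":0},
    {"x":3.3,"y":0.1,"z":0,"ax":0,"ay":0,"az":0},
    {"x":3.3,"y":0.1,"z":0,"ax":0,"ay":0,"az":0}
  ]
}}

```text
time: 11.78
position: [0.45, 0.0885, 0.0875]
eef_rot: [1.0, 0.001, -0.001, 0.0]
wrist_force: [0.1, 0.2, -0.4]
gripper_width: 0.0468
finger_force: 0.0
```

Request:
{"op": "step_arm", "data": {
  "steps": [
    {"x":0,"y":0,"z":2,"ax":0,"ay":0,"az":0},
    {"x":0,"y":0,"z":5,"ax":0,"ay":0,"az":0},
    {"x":0,"y":0,"z":6.3,"ax":0,"ay":0,"az":0},
    {"x":0,"y":0,"z":6.3,"ax":0,"ay":0,"az":0},
    {"x":0,"y":0,"z":6.3,"ax":0,"ay":0,"az":0},
    {"x":0,"y":0,"z":6.3,"ax":0,"ay":0,"az":0}
  ]
}}

```text
time: 12.28
position: [0.4513, 0.0886, 0.0256]
eef_rot: [1.0, 0.001, 0.0, -0.0]
wrist_force: [0.3, -0.9, 0.5]
gripper_width: 0.0472
finger_force: 0.0
```

Request:
{"op": "step_arm", "data": {
  "hand": 1,
  "steps": [
    {"x":0,"y":0,"z":0,"ax":0,"ay":0,"az":0},
    {"x":0,"y":0,"z":0,"ax":0,"ay":0,"az":0},
    {"x":0,"y":0,"z":0,"ax":0,"ay":0,"az":0},
    {"x":0,"y":0,"z":0,"ax":0,"ay":0,"az":0}
  ]
}}

```text
time: 12.62
position: [0.4525, 0.0887, 0.0265]
eef_rot: [1.0, 0.001, 0.001, -0.0]
wrist_force: [-0.5, 0.7, 6.9]
gripper_width: 0.0223
finger_force: 58.5
```

Request:
{"op": "step_arm", "data": {
  "steps": [
    {"x":0,"y":0,"z":-3,"ax":0,"ay":0,"az":0},
    {"x":0,"y":0,"z":-7,"ax":0,"ay":0,"az":0},
    {"x":0,"y":0,"z":-11,"ax":0,"ay":0,"az":0},
    {"x":0,"y":0,"z":-15,"ax":0,"ay":0,"az":0},
    {"x":0,"y":0,"z":-17,"ax":0,"ay":0,"az":0},
    {"x":0,"y":0,"z":-17,"ax":0,"ay":0,"az":0}
  ]
}}

```text
time: 13.12
position: [0.4554, 0.0887, 0.2015]
eef_rot: [1.0, 0.001, 0.006, -0.0]
wrist_force: [1.5, 1.8, -1.2]
gripper_width: 0.0225
finger_force: 59.0
```

```bash
python3 -c "
from h import *
go(.458,-.305,.1)
for n in ('scene','side'):
  cap(n);im,W=cloud(n);w=W.reshape(-1,3);k=im.reshape(-1,3).astype(int)
  m=(np.hypot(w[:,0]-.452,w[:,1]-.09)<.05)&(w[:,2]>.1)&(w[:,2]<.24)&(k[:,0]>k[:,2]*1.8)&(k[:,0]>60)
  q=w[m];print(n,len(q),np.percentile(q,[5,25,50,75,95],axis=0).round(4) if len(q)else'')
  w=w[(np.hypot(w[:,0]-.452,w[:,1]-.09)<.05)&(w[:,2]>.005)];print(len(w),np.median(w,0))
"
```

```text
t 13.12 p [0.4554 0.0887 0.2015] cm [ 0.05 39.37 10.14] yawx [1.    0.002 0.013] zx [ 0.013  0.    -1.   ] F [ 1.48  1.82 -1.25] w 0.0225 59.0
scene 489 [[0.4332 0.059  0.1827]
 [0.4569 0.0821 0.1859]
 [0.4669 0.0945 0.1868]
 [0.4794 0.1084 0.19  ]
 [0.4952 0.1254 0.2308]]
4654 [0.47604526 0.09895635 0.39249569]
side 916 [[0.4129 0.058  0.1796]
 [0.4271 0.0822 0.1819]
 [0.4393 0.0973 0.1829]
 [0.4496 0.1124 0.1843]
 [0.4737 0.1266 0.2275]]
5339 [0.43782225 0.10232875 0.36373107]
```

Request:
{"op": "step_arm", "data": {
  "steps": [
    {"x":0,"y":3.6,"z":0,"ax":0,"ay":0,"az":0},
    {"x":0,"y":7.5,"z":0,"ax":0,"ay":0,"az":0},
    {"x":0,"y":11.5,"z":0,"ax":0,"ay":0,"az":0},
    {"x":0,"y":15.5,"z":0,"ax":0,"ay":0,"az":0},
    {"x":0.2,"y":19.5,"z":0,"ax":0,"ay":0,"az":0},
    {"x":0.4,"y":23.5,"z":0,"ax":0,"ay":0,"az":0},
    {"x":0.5,"y":27.5,"z":0,"ax":0,"ay":0,"az":0},
    {"x":0.5,"y":31.5,"z":0,"ax":0,"ay":0,"az":0}
  ]
}}

```text
time: 13.88
position: [0.4544, -0.2272, 0.1914]
eef_rot: [1.0, 0.001, -0.002, -0.002]
wrist_force: [1.4, 0.2, -1.0]
gripper_width: 0.0222
finger_force: 59.2
```

Request:
{"op": "step_arm", "data": {
  "steps": [
    {"x":0,"y":3.5,"z":0,"ax":0,"ay":0,"az":0},
    {"x":0,"y":6.5,"z":0.5,"ax":0,"ay":0,"az":0},
    {"x":0,"y":7.8,"z":3,"ax":0,"ay":0,"az":0},
    {"x":0,"y":7.8,"z":6,"ax":0,"ay":0,"az":0},
    {"x":0,"y":7.8,"z":9,"ax":0,"ay":0,"az":0},
    {"x":0,"y":7.8,"z":10,"ax":0,"ay":0,"az":0},
    {"x":0,"y":7.8,"z":10,"ax":0,"ay":0,"az":0},
    {"x":0,"y":7.8,"z":10,"ax":0,"ay":0,"az":0}
  ]
}}

```text
time: 14.55
position: [0.4556, -0.3032, 0.0932]
eef_rot: [1.0, 0.001, -0.002, -0.001]
wrist_force: [0.7, 0.4, -0.4]
gripper_width: 0.0224
finger_force: 59.2
```

```bash
python3 -c "
from h import *
go(.458,-.305,.033)
cap('scene');n='scene';im,W=cloud(n);w=W.reshape(-1,3);k=im.reshape(-1,3).astype(int)
m=(np.hypot(w[:,0]-.458,w[:,1]+.305)<.05)&(w[:,2]>.06)&(w[:,2]<.14)&(k[:,0]>k[:,2]*1.8)&(k[:,0]>60)
q=w[m];print(n,len(q),np.percentile(q,[5,25,50,75,95],axis=0).round(4))
"
```

```text
t 14.55 p [ 0.4556 -0.3032  0.0932] cm [0.26 0.19 6.01] yawx [ 1.     0.002 -0.003] zx [-0.003  0.003 -1.   ] F [ 0.68  0.42 -0.38] w 0.0224 59.2
scene 296 [[ 0.4282 -0.3341  0.0727]
 [ 0.4559 -0.3077  0.0767]
 [ 0.4677 -0.2962  0.0784]
 [ 0.4807 -0.281   0.0801]
 [ 0.4954 -0.2645  0.1168]]
```

Request:
{"op": "step_arm", "data": {
  "steps": [
    {"x":0.2,"y":0,"z":2,"ax":0,"ay":0,"az":0},
    {"x":0.2,"y":0,"z":4.5,"ax":0,"ay":0,"az":0},
    {"x":0.2,"y":0,"z":5.6,"ax":0,"ay":0,"az":0},
    {"x":0.2,"y":0,"z":5.9,"ax":0,"ay":0,"az":0},
    {"x":0.2,"y":0,"z":5.9,"ax":0,"ay":0,"az":0},
    {"x":0.2,"y":0,"z":5.9,"ax":0,"ay":0,"az":0}
  ]
}}

```text
time: 15.1
position: [0.4598, -0.3052, 0.0375]
eef_rot: [1.0, 0.001, 0.001, 0.001]
wrist_force: [-0.2, 0.3, -1.6]
gripper_width: 0.0228
finger_force: 59.2
```

Request:
{"op": "step_arm", "data": {
  "steps": [
    {"x":0,"y":0,"z":0.2,"ax":0,"ay":0,"az":0},
    {"x":0,"y":0,"z":0.4,"ax":0,"ay":0,"az":0},
    {"x":0,"y":0,"z":0.4,"ax":0,"ay":0,"az":0},
    {"x":0,"y":0,"z":0.4,"ax":0,"ay":0,"az":0}
  ]
}}

```text
time: 15.43
position: [0.4592, -0.3048, 0.0326]
eef_rot: [1.0, 0.001, 0.0, 0.0]
wrist_force: [0.4, -0.1, -0.5]
gripper_width: 0.0224
finger_force: 59.4
```

Request:
{"op": "step_arm", "data": {
  "hand": 0.45,
  "steps": [
    {"x":0,"y":0,"z":0,"ax":0,"ay":0,"az":0},
    {"x":0,"y":0,"z":0,"ax":0,"ay":0,"az":0},
    {"x":0,"y":0,"z":0,"ax":0,"ay":0,"az":0},
    {"x":0,"y":0,"z":0,"ax":0,"ay":0,"az":0}
  ]
}}

```text
time: 15.77
position: [0.459, -0.3047, 0.0323]
eef_rot: [1.0, 0.001, 0.0, 0.0]
wrist_force: [0.6, -0.7, -0.1]
gripper_width: 0.0472
finger_force: 0.0
```

Request:
{"op": "step_arm", "data": {
  "steps": [
    {"x":0,"y":0,"z":-2,"ax":0,"ay":0,"az":0},
    {"x":0,"y":0,"z":-6,"ax":0,"ay":0,"az":0},
    {"x":0,"y":0,"z":-10,"ax":0,"ay":0,"az":0},
    {"x":0,"y":0,"z":-14,"ax":0,"ay":0,"az":0},
    {"x":0,"y":0,"z":-18,"ax":0,"ay":0,"az":0},
    {"x":0,"y":0,"z":-20,"ax":0,"ay":0,"az":0},
    {"x":0,"y":0,"z":-20,"ax":0,"ay":0,"az":0}
  ]
}}

```text
time: 16.35
position: [0.4621, -0.3073, 0.2399]
eef_rot: [1.0, 0.001, 0.005, 0.005]
wrist_force: [0.4, -1.1, 0.1]
gripper_width: 0.047
finger_force: 0.0
```

```bash
python3 -c "
from h import *
go(.6975,.1355,.22)"
```

```text
t 16.35 p [ 0.4621 -0.3073  0.2399] cm [ 23.6  -44.25   1.83] yawx [1.    0.002 0.01 ] zx [ 0.01  -0.009 -1.   ] F [ 0.38 -1.13  0.12] w 0.047 0.0
```

Request:
{"op": "step_arm", "data": {
  "hand": 1,
  "steps": [
    {"x":1.6,"y":-3,"z":0,"ax":0,"ay":0,"az":0},
    {"x":3.4,"y":-6.4,"z":0,"ax":0,"ay":0,"az":0},
    {"x":5.3,"y":-9.8,"z":0,"ax":0,"ay":0,"az":0},
    {"x":7.2,"y":-13.3,"z":0,"ax":0,"ay":0,"az":0},
    {"x":9,"y":-16.8,"z":0,"ax":0,"ay":0,"az":0},
    {"x":10.9,"y":-20.2,"z":0,"ax":0,"ay":0,"az":0},
    {"x":12.8,"y":-23.7,"z":0,"ax":0,"ay":0,"az":0},
    {"x":14.6,"y":-27.1,"z":0,"ax":0,"ay":0,"az":0}
  ]
}}

```text
time: 17.02
position: [0.6043, -0.0311, 0.2307]
eef_rot: [1.0, 0.001, -0.001, -0.0]
wrist_force: [1.7, -0.3, -0.6]
gripper_width: 0.0003
finger_force: 0.0
```

Request:
{"op": "step_arm", "data": {
  "steps": [
    {"x":1.9,"y":-3.5,"z":0,"ax":0,"ay":0,"az":0},
    {"x":3.8,"y":-7,"z":0,"ax":0,"ay":0,"az":0},
    {"x":5.6,"y":-10.5,"z":0,"ax":0,"ay":0,"az":0},
    {"x":7.4,"y":-13.8,"z":0,"ax":0,"ay":0,"az":0},
    {"x":9.2,"y":-17,"z":0,"ax":0,"ay":0,"az":0},
    {"x":9.2,"y":-17,"z":3,"ax":0,"ay":0,"az":0},
    {"x":9.2,"y":-17,"z":7,"ax":0,"ay":0,"az":0},
    {"x":9.2,"y":-17,"z":7,"ax":0,"ay":0,"az":0}
  ]
}}

```text
time: 17.68
position: [0.6894, 0.1373, 0.1507]
eef_rot: [1.0, 0.002, -0.009, 0.001]
wrist_force: [-1.8, 0.0, -3.5]
gripper_width: -0.0002
finger_force: 0.0
```

Request:
{"op": "step_arm", "data": {
  "steps": [
    {"x":0,"y":0,"z":4,"ax":0,"ay":0,"az":0},
    {"x":0,"y":0,"z":8,"ax":0,"ay":0,"az":0},
    {"x":0,"y":0,"z":11,"ax":0,"ay":0,"az":0},
    {"x":0,"y":0,"z":12.5,"ax":0,"ay":0,"az":0},
    {"x":0,"y":0,"z":12.5,"ax":0,"ay":0,"az":0},
    {"x":0,"y":0,"z":12.5,"ax":0,"ay":0,"az":0},
    {"x":0,"y":0,"z":12.5,"ax":0,"ay":0,"az":0}
  ]
}}

```text
time: 18.27
position: [0.6983, 0.137, 0.0401]
eef_rot: [1.0, 0.001, 0.002, -0.0]
wrist_force: [0.7, 0.6, -0.3]
gripper_width: 0.0001
finger_force: 0.0
```

```bash
python3 -c "
from h import *
go(.6975,.1355,.012);cap('scene','pics/s2.png')
tilt('scene',np.array((.6645,.1355)))"
```

```text
t 18.27 p [0.6983 0.137  0.0401] cm [-0.09  0.15  2.81] yawx [1.    0.002 0.005] zx [ 0.005  0.    -1.   ] F [ 0.72  0.63 -0.29] w 0.0001 0.0
scene slope [-0.017 -0.011  0.011] 411
```

View pics/s2.png

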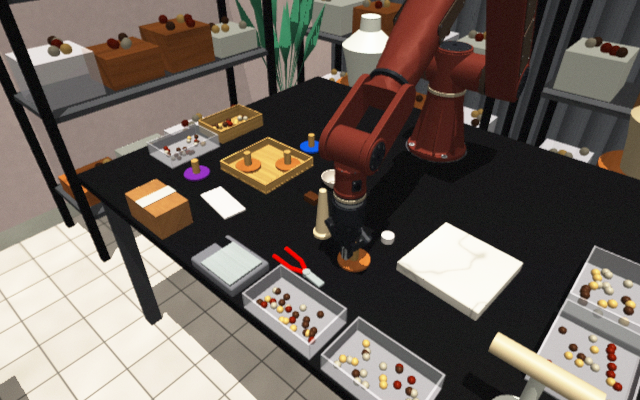

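Both placed stands are upright in the box, at (249,162) and (287,158). The bystanders are unmoved, and the gripper is over s3's outer rim at (354,258). Pressing it now.

Request:
{"op": "step_arm", "data": {
  "steps": [
    {"x":0,"y":0,"z":1.5,"ax":0,"ay":0,"az":0},
    {"x":0,"y":0,"z":2.5,"ax":0,"ay":0,"az":0},
    {"x":0,"y":0,"z":2.7,"ax":0,"ay":0,"az":0},
    {"x":0,"y":0,"z":2.8,"ax":0,"ay":0,"az":0},
    {"x":0,"y":0,"z":2.8,"ax":0,"ay":0,"az":0},
    {"x":0,"y":0,"z":2.8,"ax":0,"ay":0,"az":0}
  ]
}}

```text
time: 18.82
position: [0.6977, 0.1371, 0.0121]
eef_rot: [1.0, 0.001, 0.001, -0.0]
wrist_force: [-4.8, -0.8, 11.2]
gripper_width: -0.0002
finger_force: 5.6
```

Request:
{"op": "step_arm", "data": {
  "steps": [
    {"x":0,"y":0,"z":0.1,"ax":0,"ay":0,"az":0},
    {"x":0,"y":0,"z":0.2,"ax":0,"ay":0,"az":0},
    {"x":0,"y":0,"z":0.2,"ax":0,"ay":0,"az":0}
  ]
}}

```text
time: 19.07
position: [0.6977, 0.1371, 0.012]
eef_rot: [1.0, 0.001, 0.001, 0.0]
wrist_force: [-6.2, -1.4, 19.1]
gripper_width: -0.0
finger_force: 9.3
```

```bash
python3 -c "
from h import *
go(.6645,.1355,.09);cap('scene');cap('side')
for n in ('scene','side'): tilt(n,np.array((.6645,.1355)))"
```

```text
t 19.07 p [0.6977 0.1371 0.012 ] cm [-3.31  0.15 -7.81] yawx [1.    0.002 0.002] zx [ 0.002 -0.    -1.   ] F [-6.21 -1.41 19.09] w -0.0 9.3
scene slope [-0.029 -0.004  0.011] 282
side slope [ 0.005 -0.004  0.011] 533
```

s3 is steady: 19 N on its rim causes no sinking or tilt. Grasping it for the plinth.

Request:
{"op": "step_arm", "data": {
  "steps": [
    {"x":0,"y":0,"z":-1,"ax":0,"ay":0,"az":0},
    {"x":0,"y":0,"z":-4,"ax":0,"ay":0,"az":0},
    {"x":0,"y":0,"z":-7.5,"ax":0,"ay":0,"az":0},
    {"x":0,"y":0,"z":-8,"ax":0,"ay":0,"az":0}
  ]
}}

```text
time: 19.5
position: [0.7002, 0.1375, 0.0937]
eef_rot: [1.0, 0.001, 0.005, -0.001]
wrist_force: [1.9, 0.8, 1.4]
gripper_width: 0.0002
finger_force: 0.0
```

Request:
{"op": "step_arm", "data": {
  "hand": 0.45,
  "steps": [
    {"x":-1.7,"y":0.1,"z":0,"ax":0,"ay":0,"az":0},
    {"x":-3.2,"y":0.1,"z":0,"ax":0,"ay":0,"az":0},
    {"x":-3.2,"y":0.1,"z":0,"ax":0,"ay":0,"az":0},
    {"x":-3.2,"y":0.1,"z":0,"ax":0,"ay":0,"az":0},
    {"x":-3.2,"y":0.1,"z":0,"ax":0,"ay":0,"az":0}
  ]
}}

```text
time: 19.92
position: [0.6644, 0.1359, 0.0865]
eef_rot: [1.0, 0.001, 0.0, -0.0]
wrist_force: [0.4, 0.2, -1.2]
gripper_width: 0.0469
finger_force: 0.0
```

Request:
{"op": "step_arm", "data": {
  "steps": [
    {"x":0,"y":0,"z":2,"ax":0,"ay":0,"az":0},
    {"x":0,"y":0,"z":5,"ax":0,"ay":0,"az":0},
    {"x":0,"y":0,"z":6.3,"ax":0,"ay":0,"az":0},
    {"x":0,"y":0,"z":6.3,"ax":0,"ay":0,"az":0},
    {"x":0,"y":0,"z":6.3,"ax":0,"ay":0,"az":0},
    {"x":0,"y":0,"z":6.3,"ax":0,"ay":0,"az":0}
  ]
}}

```text
time: 20.42
position: [0.6652, 0.136, 0.0249]
eef_rot: [1.0, 0.001, 0.001, -0.0]
wrist_force: [-0.0, -0.1, 1.0]
gripper_width: 0.047
finger_force: 0.0
```

Request:
{"op": "step_arm", "data": {
  "hand": 1,
  "steps": [
    {"x":0,"y":0,"z":0,"ax":0,"ay":0,"az":0},
    {"x":0,"y":0,"z":0,"ax":0,"ay":0,"az":0},
    {"x":0,"y":0,"z":0,"ax":0,"ay":0,"az":0},
    {"x":0,"y":0,"z":0,"ax":0,"ay":0,"az":0}
  ]
}}

```text
time: 20.75
position: [0.6658, 0.136, 0.0263]
eef_rot: [1.0, 0.001, 0.002, -0.0]
wrist_force: [0.5, 0.0, 5.2]
gripper_width: 0.0221
finger_force: 59.3
```

Request:
{"op": "step_arm", "data": {
  "steps": [
    {"x":0,"y":0,"z":-3,"ax":0,"ay":0,"az":0},
    {"x":0,"y":0,"z":-7,"ax":0,"ay":0,"az":0},
    {"x":0,"y":0,"z":-10,"ax":0,"ay":0,"az":0},
    {"x":0,"y":0,"z":-12,"ax":0,"ay":0,"az":0},
    {"x":0,"y":0,"z":-12,"ax":0,"ay":0,"az":0},
    {"x":0,"y":0,"z":-12,"ax":0,"ay":0,"az":0}
  ]
}}

```text
time: 21.25
position: [0.6649, 0.136, 0.1457]
eef_rot: [1.0, 0.001, 0.002, -0.0]
wrist_force: [0.0, -0.4, -1.5]
gripper_width: 0.0225
finger_force: 58.9
```

```bash
python3 -c "
from h import *
go(.518,.349,.1)"
```

```text
t 21.25 p [0.6649 0.136  0.1457] cm [-14.66 -21.33   4.53] yawx [1.    0.002 0.003] zx [ 0.003  0.    -1.   ] F [ 0.02 -0.43 -1.49] w 0.0225 58.9
```

Request:
{"op": "step_arm", "data": {
  "steps": [
    {"x":-1.8,"y":-2.7,"z":0,"ax":0,"ay":0,"az":0},
    {"x":-4,"y":-5.8,"z":0,"ax":0,"ay":0,"az":0},
    {"x":-6.2,"y":-9,"z":0,"ax":0,"ay":0,"az":0},
    {"x":-8.4,"y":-12.2,"z":0,"ax":0,"ay":0,"az":0},
    {"x":-10.6,"y":-15.4,"z":0,"ax":0,"ay":0,"az":0},
    {"x":-12.8,"y":-18.6,"z":0,"ax":0,"ay":0,"az":0},
    {"x":-14.6,"y":-21.3,"z":1,"ax":0,"ay":0,"az":0},
    {"x":-14.6,"y":-21.3,"z":4,"ax":0,"ay":0,"az":0}
  ]
}}

```text
time: 21.92
position: [0.5155, 0.3548, 0.1058]
eef_rot: [1.0, 0.003, 0.001, -0.003]
wrist_force: [0.8, 0.0, -1.1]
gripper_width: 0.0223
finger_force: 59.1
```

Request:
{"op": "step_arm", "data": {
  "steps": [
    {"x":0,"y":0,"z":1.5,"ax":0,"ay":0,"az":0},
    {"x":0,"y":0,"z":2,"ax":0,"ay":0,"az":0},
    {"x":0,"y":0,"z":2,"ax":0,"ay":0,"az":0},
    {"x":0,"y":0,"z":2,"ax":0,"ay":0,"az":0},
    {"x":0,"y":0,"z":2,"ax":0,"ay":0,"az":0}
  ]
}}

```text
time: 22.33
position: [0.5185, 0.3485, 0.0847]
eef_rot: [1.0, 0.0, 0.001, -0.0]
wrist_force: [0.4, 0.3, -0.3]
gripper_width: 0.0227
finger_force: 59.1
```

```bash
python3 -c "
from h import *
go(.518,.349,.0565)"
```

```text
t 22.33 p [0.5185 0.3485 0.0847] cm [-0.06 -0.05  2.82] yawx [1.    0.001 0.001] zx [ 0.001  0.001 -1.   ] F [ 0.38  0.26 -0.28] w 0.0227 59.1
```

Request:
{"op": "step_arm", "data": {
  "steps": [
    {"x":0,"y":0,"z":1.5,"ax":0,"ay":0,"az":0},
    {"x":0,"y":0,"z":2.4,"ax":0,"ay":0,"az":0},
    {"x":0,"y":0,"z":2.7,"ax":0,"ay":0,"az":0},
    {"x":0,"y":0,"z":2.7,"ax":0,"ay":0,"az":0},
    {"x":0,"y":0,"z":2.7,"ax":0,"ay":0,"az":0},
    {"x":0,"y":0,"z":2.7,"ax":0,"ay":0,"az":0}
  ]
}}

```text
time: 22.83
position: [0.5181, 0.3487, 0.0576]
eef_rot: [1.0, 0.001, 0.0, -0.0]
wrist_force: [0.4, -0.1, -0.4]
gripper_width: 0.0225
finger_force: 59.2
```

Lowering one more millimetre, then releasing and retreating.

Request:
{"op": "step_arm", "data": {
  "steps": [
    {"x":0,"y":0,"z":0.1,"ax":0,"ay":0,"az":0},
    {"x":0,"y":0,"z":0.1,"ax":0,"ay":0,"az":0},
    {"x":0,"y":0,"z":0.1,"ax":0,"ay":0,"az":0}
  ]
}}

```text
time: 23.08
position: [0.5179, 0.3488, 0.0564]
eef_rot: [1.0, 0.001, 0.0, -0.0]
wrist_force: [0.3, 0.6, -0.9]
gripper_width: 0.0223
finger_force: 59.2
```

Request:
{"op": "step_arm", "data": {
  "hand": 0.45,
  "steps": [
    {"x":0,"y":0,"z":0,"ax":0,"ay":0,"az":0},
    {"x":0,"y":0,"z":0,"ax":0,"ay":0,"az":0},
    {"x":0,"y":0,"z":0,"ax":0,"ay":0,"az":0},
    {"x":0,"y":0,"z":0,"ax":0,"ay":0,"az":0}
  ]
}}

```text
time: 23.42
position: [0.5177, 0.3487, 0.0562]
eef_rot: [1.0, 0.001, 0.0, -0.0]
wrist_force: [-0.0, -0.1, 1.4]
gripper_width: 0.0471
finger_force: 0.0
```

Request:
{"op": "step_arm", "data": {
  "steps": [
    {"x":0,"y":0,"z":-2,"ax":0,"ay":0,"az":0},
    {"x":0,"y":0,"z":-6,"ax":0,"ay":0,"az":0},
    {"x":0,"y":0,"z":-10,"ax":0,"ay":0,"az":0},
    {"x":0,"y":0,"z":-14,"ax":0,"ay":0,"az":0},
    {"x":0,"y":0,"z":-15,"ax":0,"ay":0,"az":0},
    {"x":0,"y":0,"z":-15,"ax":0,"ay":0,"az":0},
    {"x":0,"y":0,"z":-15,"ax":0,"ay":0,"az":0}
  ]
}}

```text
time: 24.0
position: [0.5178, 0.3487, 0.2065]
eef_rot: [1.0, 0.001, 0.001, -0.0]
wrist_force: [-0.3, -1.3, -0.8]
gripper_width: 0.0468
finger_force: 0.0
```

```bash
python3 -c "
from h import *
go(.518,.349,.2);cap('scene','pics/end.png')"
```

```text
t 24.0 p [0.5178 0.3487 0.2065] cm [ 0.02 -0.02  0.65] yawx [1.    0.002 0.001] zx [ 0.001  0.001 -1.   ] F [-0.27 -1.26 -0.77] w 0.0468 0.0
```

View pics/end.png

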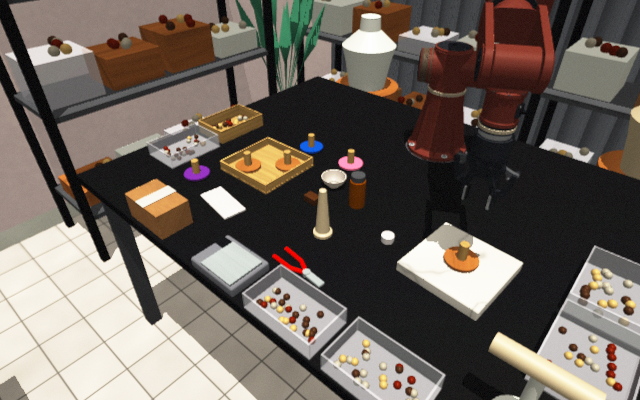

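The final view shows s3 upright in the middle of the plinth at (462,258) and both rockers upright in the box at (249,162) and (287,158). The bystanders are in place and the gripper is clear.

```bash
python3 -c "
from workcell import robot
print(robot.finish_job())"
```

```text
the job is handed in; nothing more can be done
None
```

I handed the job in at about 24 s: two stands rocked when pressed and now stand in the box, the one steady stand is on the plinth, all upright, and the final picture shows nothing else moved (no verdict came back).

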